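# Peel the top slide tray off the clinging stack and present it over the light panel

## Robot

A 6-joint arm with a two-finger parallel gripper is mounted at the origin on the work surface. World frame = base frame: x ahead of the robot, y to its left, z up, the work surface at z = 0. Lengths are in m, angles in degrees, forces in N, time in s.
With the tool pointing down it reaches from about 0.375 to 0.9 m from the base axis. Payload 3.1 kg.
Tool frame: the origin (TCP) lies at the very end of the fingers, on their centre line; the grasp point (between the pads) lies 19 mm behind it; z points along the fingers, y is the line along which they close (so a half turn about z gives the same grasp; the last joint's range is limited). The gripper opens to 87 mm and grips with 3 to 60 N. Pads are 19 mm wide; open, the fingers measure 117 mm over their backs; the gripper's body (75 mm by 190 mm) begins 51 mm behind the grasp point.
Start: joints at [64.257, 30.224, 82.088, -0, 67.689, -10.227], TCP at [0.167, 0.602, 0.223] pointing down, gripper open.
Joint ranges: [-176.69, 176.69], [-43.24, 126.21], [12.49, 139.97], [-82, 262], [0, 151.66], [-163.58, 163.58]. Speed limits (degrees/s): [159.86, 159.86, 180, 180, 180, 180].

## Interface

Orientations are given as a 3x3 rotation matrix whose columns are the frame's x, y, z axes.
In Python, from rig import bot gives the robot as it stands.
- The arm moves only by the tool move_arm, never from a script. Its argument "increments" is a list of rows, each an object with "xyz": the shift along the tool's x, y, z in mm, a list of three; "roll": the turn about the tool's z in rad; "grip": the opening in per cent of the stroke, from 0 (shut) to 100 (fully open). A call has 1 to 5 rows; each row shifts and turns the commanded pose from where the row before left it, along the tool's axes as they then stand; what a row does not reach is not made up. A row lasts 1/12 s, in which the tool goes at most 41.7 mm and 7.16 degrees, less where a joint would pass 70% of its speed; a pose out of reach is approached as far as the arm can. A call is refused whole if a number of a shift passes 41.7 or a number of a turn 0.125, either way. A call with a gripper value outside its range is refused whole. The fingers move at their own pace and stop on an object; the grip force is fixed at half the most. Time passes only in rows, so rows that do not move let the fingers close. It gives the time, the measured TCP pose, the force, the opening and the grip force at its end, in the units of the state.
- bot.read_state(): the state, without advancing time (a new reading comes with each control period).
- bot.capture(name): name is "side" or "top" or "wrist"; returns (picture, depth): 420x560x3 uint8, red, green, blue; 420x560 float32, m along the optical axis (not along the pixel's ray), 0 where there is no reading.
- bot.camera_model(name): a dict with "intrinsics" (3x3 intrinsics, pixels), "D" ([k1, k2, p1, p2, k3] as OpenCV has them; the pictures are not rectified), "rvec" (rotation vector, rad) and "tvec" (3), from world to camera coordinates, as OpenCV has them; the wrist camera has in their place "tool_from_camera" (4x4, takes a point from camera to tool coordinates, whose origin is the TCP and whose axes are the flange's). Camera axes: x right, y down, z forward; pixel columns grow to the right and rows downward; lengths in m; the calibration is good to about 2 mm. A picture is of the moment at which its call begins: read the wrist's pose just before it. camera_model takes no time and is no camera call.
- bot.hand_in(): hands the job in; it is judged then, once.
Trained networks look in the newest picture that a camera, given by its name, has taken for a name from the list of things; names that differ only in an ending like _2 or _b are one class to them, and where a whole thing is asked for, a point or a joint stands for the part that bears it (a point fixed in the world has none). Each returns a list of dicts, best first, with "conf" (0 to 1); they miss things now and then, are a little off and sometimes report something else, mostly with a low value. They report only what shows in the picture. A call takes as long as a camera call. They do not tell look-alikes from the thing itself.
- bot.spot_in(label, camera): "at" ([x, y, z] in m, in the coordinates of the camera as it stood for that picture, good to about 4 mm: the middle of the surface that is visible of it).
- bot.trace(label, camera): "mask" (420x560 bool, what is visible of it).
The state is a dict: "time_s": time; "joint_positions": joint angles; "qvel": joint speeds; "tau": joint torques, N m; "position": TCP position; "tcp_rot": TCP orientation; "force": force on the tool from outside, world axes, zero at the start; "moment": the same for the moment, N m; "opening": opening from 0.0 (shut) to 1.0 (fully open); "grasp_force": force on a finger pad.
Only numpy, scipy, OpenCV 4.12 (cv2) and the standard library are available. Lean on these libraries where they do the work, as an engineer would, in place of code of your own. Each camera call takes 0.05 s, during which the arm holds its last target. There are 200 camera calls.

## Task

Peel the blue slide tray off the top of the nested stack: take its upright orange tab and raise that corner first, while the opposite corner still sits in the stack, so that the white tray under it lets go and stays where it is. Then carry the blue tray over the middle of the lit inspection panel and finish there still holding it by the tab, roughly level and about 12 cm above the panel, so that the slides can be looked at. Never tip the tray steeply (the slides would fall out beyond about 35 degrees), and leave the jar, the slide box and the mouse where they are.

Things in the scene. Friction and masses are not known exactly. Their poses are not given: they have to be found in the camera images.
- tray_top: Blue formed slide tray on top of the stack, about 90 g: flat rim 130 (x) by 160 (y) mm, 20 mm wide, 4 mm thick, round a shallow pan with 45-degree walls, its bottom 18 mm below the rim's top; 2 slides lie in it. Origin: tray centre, level with the rim's top face, z up. It stands on 4 mm feet under its corners (foot centres 8 mm in from both edges). Orange grip tab upright on its (-x, +y) corner.
- tab (a point): Grip point on the blue tray's orange tab: tray point (-53, 68, 24) mm, 24 mm above the rim's top face. The tab is an upright plate 8 mm thick, 26 mm long, 34 mm high (from the rim's top), its length along the line from far corner to tab (tray direction (-0.63, 0.78, 0)), so jaws close across that line. The rim lies below on both sides. Axes as the tray's.
- far_corner (a point): Outer corner of the blue rim opposite the tab, at the rim's top face: tray point (65, -80, 0) mm; axes as the tray's. Two sprung clips hold the tray down near it: pulled straight up, the white tray comes along. With the tab raised so that the tray pivots about the foot at this corner, the clips snap off at about 0.2 to 0.3 rad tilt; then lift it away still tilted.
- tray_next: White slide tray of the same shape, no tab, right under the blue one, 220 g, loose, resting in the fixed white trays below. Origin: centre, at its rim's top face, 54 mm above the table; axes parallel to the blue tray's. It carries two grey sprung clips, on its +x edge 46 mm and on its -y edge 58 mm from the far corner; they overlap the blue rim by 3 mm and stand about 3 mm above it.
- stack: Fixed rest of the stack: white trays on a steel base plate 170 by 200 mm. Origin on the table below its centre; axes parallel to the trays'. The whole stack is 62 mm high up to the blue rim's top face, 96 mm to the tab's top.
- panel: Fixed lit inspection panel, a black slab with a glowing white top, 150 (its x) by 190 (its y) by 16 mm high. Origin: centre of its underside, on the table; z is up.
- jar: Loose amber specimen jar, 56 mm across, 75 mm high. Origin: centre of its underside. Leave alone.
- slide_box: Loose green slide box, 85 by 60 by 34 mm. Origin: centre of its underside. Leave alone.
- mouse: Loose black computer mouse, 100 by 58 by 26 mm. Origin: centre of its underside. Leave alone.
There are look-alikes about, which are no part of the job. What is shaped like the tray_next but green is not meant.

How it is judged (in metres and radians):
On the way, in this order (a step that is already met when the one before it is completed fails the run):
1. the tab corner of the blue tray is raised (tilt over 0.12 rad) while its opposite corner still sits in the stack (angle between tray_top's own z axis and vertical above 0.12 rad and z of far_corner in the frame of tray_next below 0.016 m and z of tab in the frame of tray_next above 0.046 m and height (world z) of tray_next below 0.062 m), for 0.1 s.
2. the blue tray is off the stack, its far corner over 30 mm above the white tray, which stayed behind (z of far_corner in the frame of tray_next above 0.038 m and height (world z) of tray_next below 0.06 m), for 0.1 s.
At the end, for the whole second after the job is handed in: The fingers hold the blue tray by its tab, at rest, its centre within 50 mm of the panel's centre seen from above and 80 to 200 mm above the table under the panel, within 0.35 rad of level, touching neither panel nor white tray; the white tray lies in the stack within 12 mm of where it was (horizontal distance between tray_top and panel below 0.05 m and z of tray_top in the frame of panel between 0.08 and 0.2 m and angle between tray_top's own z axis and vertical below 0.35 rad and linear speed of tray_top below 0.03 m/s and contact force between the fingers and tray_top above 1 N and distance between the grasp point and tab below 0.04 m and contact force between tray_top and panel below 0.05 N and contact force between tray_top and tray_next below 0.05 N and distance of tray_next from where it was at the start of the episode below 0.012 m and angle between tray_next's own z axis and vertical below 0.06 rad); the arm keeps its last pose, push and grip.
It fails at once if the white tray is lifted or dragged out of place (over 20 mm) (distance of tray_next from where it was at the start of the episode above 0.02 m).
It fails at once if the blue tray is tipped over 0.7 rad (angle between tray_top's own z axis and vertical above 0.7 rad).
It fails at once if the jar is moved over 20 mm or toppled (distance of jar from where it was at the start of the episode above 0.02 m or angle between jar's own z axis and vertical above 0.5 rad).
It fails at once if the slide box is moved over 20 mm (distance of slide_box from where it was at the start of the episode above 0.02 m).
It fails at once if the mouse is moved over 20 mm (distance of mouse from where it was at the start of the episode above 0.02 m).
It also fails if it takes over 45 s, if anything falls off the work surface, if the arm or the gripper's body presses on something with over 40 N, if the wrist force passes 120 N, or if a joint passes its speed limit or range.

## Working session

There is one attempt and no reset: what is moved stays moved. The work goes in short steps, Python scripts to look and compute and a tool call to move; the robot and the scene stay as the last step left them, time stands still between calls to the robot, and variables do not carry over. Pictures are saved under pics/ and viewed, at most 10 in all, crops included, and the job is handed in when it is done.

Besides the shell and the picture viewer there is one more tool, called after "Emit:" by a JSON object that holds its "api" and its "payload", one argument or row to a line. move_arm: Moves the arm, as the interface text tells. Its arguments: {"type":"object","properties":{"increments":{"type":"array"}},"required":["increments"]}

```bash
mkdir -p pics
cat > h.py <<'E'
import numpy as np,cv2
from rig import bot
def world(cam,p):
    m=bot.camera_model(cam);p=np.asarray(p,float)
    if cam=="wrist":
        s=bot.read_state();T=np.array(m["tool_from_camera"]);q=T[:3,:3]@p+T[:3,3]
        return np.array(s["tcp_rot"])@q+np.array(s["position"])
    R,_=cv2.Rodrigues(np.array(m["rvec"],float));return R.T@(p-np.array(m["tvec"]).ravel())
def unproj(cam,uv,z):
    m=bot.camera_model(cam);uv=np.asarray(uv,float).reshape(-1,1,2)
    n=cv2.undistortPoints(uv,np.array(m["intrinsics"]),np.array(m["D"])).reshape(-1,2)
    return np.c_[n,np.ones(len(n))]*np.asarray(z).reshape(-1,1)
def worldpts(cam,pts):return np.array([world(cam,p) for p in pts])
def maskpts(cam,mask,depth,n=1500):
    v,u=np.nonzero(mask&(depth>0));i=np.random.default_rng(0).permutation(len(u))[:n]
    return worldpts(cam,unproj(cam,np.c_[u[i],v[i]],depth[v[i],u[i]]))
E
cat > a.py <<'E'
from h import *
np.set_printoptions(precision=3,suppress=True)
for c in("top","side"):
    im,d=bot.capture(c);cv2.imwrite(f"pics/{c}0.png",im[:,:,::-1])
    for l in("tray_top","tab","tray_next","panel","jar","slide_box","mouse"):
        for r in bot.spot_in(l,c)[:3]:print(c,l,round(r["conf"],2),world(c,r["at"]))
print(bot.read_state())
E
python3 a.py
```

```text
top tray_top 0.95 [ 0.54  -0.227  0.059]
top tray_next 0.93 [ 0.789 -0.337  0.012]
top tray_next 0.92 [ 0.297 -0.259  0.019]
top panel 0.81 [0.531 0.232 0.015]
top jar 0.87 [ 0.677 -0.046  0.075]
top slide_box 0.66 [0.417 0.012 0.032]
top mouse 0.63 [ 0.523 -0.485  0.021]
side tray_top 0.59 [ 0.537 -0.221  0.061]
side tab 0.94 [ 0.539 -0.226  0.063]
side tab 0.58 [ 0.519 -0.494  0.024]
side tray_next 0.91 [ 0.787 -0.331  0.023]
side tray_next 0.72 [ 0.296 -0.253  0.02 ]
side tray_next 0.66 [ 0.537 -0.302  0.054]
side panel 0.74 [0.524 0.214 0.02 ]
side panel 0.51 [ 0.679 -0.056  0.049]
side jar 0.7 [ 0.679 -0.059  0.05 ]
side slide_box 0.87 [ 0.414 -0.009  0.031]
side mouse 0.75 [ 0.516 -0.493  0.025]
{'time_s': 0.8, 'joint_positions': array([ 64.258,  30.221,  82.087,  -0.001,  67.691, -10.226]), 'qvel': array([-0.012, -0.009,  0.042, -0.066, -0.043, -0.038]), 'tau': array([ -0.   , -43.994, -17.698,   0.063,   0.05 ,   0.   ]), 'position': array([0.167, 0.602, 0.223]), 'tcp_rot': array([[-0.964,  0.268,  0.   ],
       [ 0.268,  0.964,  0.   ],
       [-0.   ,  0.   , -1.   ]]), 'force': array([-0.14 ,  0.448, -0.106]), 'moment': array([ 0.002,  0.019, -0.068]), 'grasp_force': 0.0, 'opening': 1.0048101535711564}
```

View pics/top0.png

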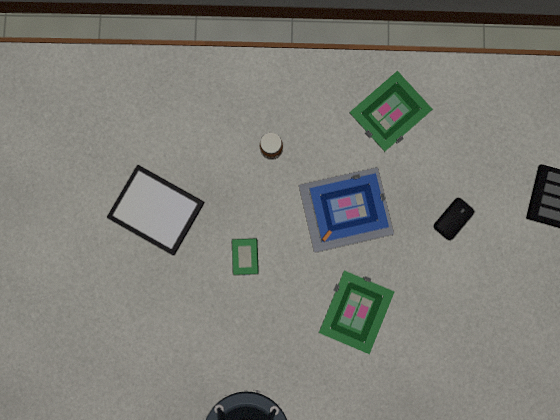

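```bash
cat > b.py <<'E'
from h import *
np.set_printoptions(precision=4,suppress=True)
im,d=bot.capture("top")
hsv=cv2.cvtColor(im,cv2.COLOR_RGB2HSV)
blue=bot.trace("tray_top","top")[0]["mask"]
P=maskpts("top",blue,d,4000);print("tray n",len(P),np.median(P[:,2]))
R=P[(P[:,2]>.052)&(P[:,2]<.07)]
r=cv2.minAreaRect((R[:,:2]*1000).astype(np.float32));print("tray rect",r,cv2.boxPoints(r))
k=cv2.dilate(blue.astype(np.uint8),np.ones((9,9)))>0
o=k&(hsv[...,0]<22)&(hsv[...,1]>130)&(hsv[...,2]>80)
v,u=np.nonzero(o);print("orange px",len(u),u.mean() if len(u) else 0,v.mean() if len(u) else 0)
Q=maskpts("top",o,d);Q=Q[Q[:,2]>.08];print("tab top",Q.mean(0),cv2.minAreaRect((Q[:,:2]*1000).astype(np.float32)))
pm=bot.trace("panel","top")[0]["mask"];P=maskpts("top",pm,d,3000);P=P[P[:,2]<.03]
print("panel",cv2.minAreaRect((P[:,:2]*1000).astype(np.float32)),P[:,2].mean())
E
python3 b.py
```

```text
Traceback (most recent call last):
  File "b.py", line 6, in <module>
    P=maskpts("top",blue,d,4000);print("tray n",len(P),np.median(P[:,2]))
  File "h.py", line 16, in maskpts
    return worldpts(cam,unproj(cam,np.c_[u[i],v[i]],depth[v[i],u[i]]))
  File "h.py", line 13, in worldpts
    def worldpts(cam,pts):return np.array([world(cam,p) for p in pts])
                                           ~~~~~^^^^^^^
  File "h.py", line 4, in world
    m=bot.camera_model(cam);p=np.asarray(p,float)
ValueError: time passes only in moves, steps and waits
```

The top view has world +x pointing up and +y pointing left. The blue tray is at about (347,207) with its orange tab at (327,236), the panel at (156,210), the jar at (271,145), the slide box at (245,257) and the mouse at (454,218). The green look-alike trays are at (391,110) and (357,311). The script failed because it called camera_model once per point, so I'll vectorise it.

```bash
cat > h.py <<'E'
import numpy as np,cv2
from rig import bot
np.set_printoptions(precision=4,suppress=True)
def world(cam,p,s=None):
    m=bot.camera_model(cam);p=np.asarray(p,float)
    if cam=="wrist":
        s=s or bot.read_state();T=np.array(m["tool_from_camera"]);q=p@T[:3,:3].T+T[:3,3]
        return q@np.array(s["tcp_rot"]).T+np.array(s["position"])
    R,_=cv2.Rodrigues(np.array(m["rvec"],float));return (p-np.array(m["tvec"]).ravel())@R
def maskpts(cam,mask,depth,s=None):
    m=bot.camera_model(cam);v,u=np.nonzero(mask&(depth>0))
    n=cv2.undistortPoints(np.c_[u,v].astype(float).reshape(-1,1,2),np.array(m["intrinsics"]),np.array(m["D"])).reshape(-1,2)
    return world(cam,np.c_[n,np.ones(len(n))]*depth[v,u][:,None],s)
E
python3 b.py
```

```text
tray n 3738 0.05813033603491566
tray rect ((542.5335693359375, -229.43618774414062), (129.9171600341797, 161.4089813232422), 13.75115966796875) [[ 460.253  -166.4859]
 [ 498.6208 -323.2685]
 [ 624.8141 -292.3865]
 [ 586.4464 -135.6039]]
orange px 37 326.3243243243243 235.2972972972973
tab top [ 0.4748 -0.1749  0.0958] ((474.469482421875, -174.99122619628906), (6.684373378753662, 24.165552139282227), 53.51309585571289)
panel ((530.9812622070312, 236.38372802734375), (195.21058654785156, 153.47889709472656), 62.094364166259766) 0.01437669598491217
```

Emit:
{"api": "move_arm", "payload": {
  "increments": [
    {"xyz":[0,0,0],"roll":0.096,"grip":100},
    {"xyz":[0,0,0],"roll":0.096,"grip":100},
    {"xyz":[0,0,0],"roll":0.096,"grip":100},
    {"xyz":[0,0,0],"roll":0.096,"grip":100},
    {"xyz":[-36.6,-9,0],"roll":0,"grip":100}
  ]
}}

```text
time_s: 1.47
position: [0.1882, 0.577, 0.2228]
tcp_rot: [[-0.794, 0.608, -0.0], [0.608, 0.794, 0.006], [0.004, 0.004, -1.0]]
force: [1.7, 0.9, 0.3]
opening: 1.0
grasp_force: 0.0
```

Emit:
{"api": "move_arm", "payload": {
  "increments": [
    {"xyz":[-36.6,-9,0],"roll":0,"grip":100},
    {"xyz":[-36.6,-9,0],"roll":0,"grip":100},
    {"xyz":[-36.6,-9,0],"roll":0,"grip":100},
    {"xyz":[-36.6,-9,0],"roll":0,"grip":100},
    {"xyz":[-36.6,-9,0],"roll":0,"grip":100}
  ]
}}

```text
time_s: 1.88
position: [0.3092, 0.4243, 0.2227]
tcp_rot: [[-0.794, 0.609, 0.0], [0.609, 0.794, 0.0], [-0.0, 0.0, -1.0]]
force: [0.7, 0.6, 0.1]
opening: 1.003
grasp_force: 0.0
```

Emit:
{"api": "move_arm", "payload": {
  "increments": [
    {"xyz":[-36.6,-9,0],"roll":0,"grip":100},
    {"xyz":[-36.6,-9,0],"roll":0,"grip":100},
    {"xyz":[-36.6,-9,0],"roll":0,"grip":100},
    {"xyz":[-36.6,-9,0],"roll":0,"grip":100},
    {"xyz":[-36.6,-9,0],"roll":0,"grip":100}
  ]
}}

```text
time_s: 2.3
position: [0.4272, 0.2769, 0.2228]
tcp_rot: [[-0.793, 0.609, 0.001], [0.609, 0.793, 0.0], [-0.0, 0.001, -1.0]]
force: [0.3, 1.1, -0.3]
opening: 0.998
grasp_force: 0.0
```

Emit:
{"api": "move_arm", "payload": {
  "increments": [
    {"xyz":[-36.6,-9,0],"roll":0,"grip":100},
    {"xyz":[-25.3,-29.3,0],"roll":0,"grip":100},
    {"xyz":[-25.3,-29.3,0],"roll":0,"grip":100},
    {"xyz":[-25.3,-29.3,0],"roll":0,"grip":100},
    {"xyz":[-25.3,-29.3,0],"roll":0,"grip":100}
  ]
}}

```text
time_s: 2.72
position: [0.4587, 0.0927, 0.2227]
tcp_rot: [[-0.793, 0.609, 0.001], [0.609, 0.793, -0.0], [-0.0, 0.0, -1.0]]
force: [1.1, 0.1, -0.0]
opening: 0.999
grasp_force: 0.0
```

Emit:
{"api": "move_arm", "payload": {
  "increments": [
    {"xyz":[-25.3,-29.3,0],"roll":0,"grip":100},
    {"xyz":[-25.3,-29.3,0],"roll":0,"grip":100},
    {"xyz":[-25.3,-29.3,0],"roll":0,"grip":100},
    {"xyz":[-25.3,-29.3,0],"roll":0,"grip":100},
    {"xyz":[-25.3,-29.3,0],"roll":0,"grip":100}
  ]
}}

```text
time_s: 3.13
position: [0.4696, -0.1008, 0.2228]
tcp_rot: [[-0.793, 0.609, 0.001], [0.609, 0.793, -0.0], [-0.001, 0.0, -1.0]]
force: [0.1, 0.0, 1.2]
opening: 0.998
grasp_force: 0.0
```

Emit:
{"api": "move_arm", "payload": {
  "increments": [
    {"xyz":[-25.3,-29.3,0],"roll":0,"grip":100},
    {"xyz":[-22,-22,0],"roll":0,"grip":100},
    {"xyz":[0,0,0],"roll":0,"grip":100},
    {"xyz":[0,0,0],"roll":0,"grip":100}
  ]
}}

```text
time_s: 3.47
position: [0.4762, -0.17, 0.2226]
tcp_rot: [[-0.791, 0.612, 0.001], [0.612, 0.791, -0.0], [-0.0, 0.0, -1.0]]
force: [-0.2, 1.4, 0.1]
opening: 0.996
grasp_force: 0.0
```

```bash
cat > c.py <<'E'
from h import *
s=bot.read_state();im,d=bot.capture("wrist");cv2.imwrite("pics/w1.png",im[:,:,::-1])
print(s["position"],s["joint_positions"])
hsv=cv2.cvtColor(im,cv2.COLOR_RGB2HSV)
o=(hsv[...,0]<22)&(hsv[...,1]>130)&(hsv[...,2]>80)
Q=maskpts("wrist",o,d,s);Q=Q[(Q[:,2]>.088)&(Q[:,2]<.105)]
if len(Q):
    r=cv2.minAreaRect((Q[:,:2]*1000).astype(np.float32));print(len(Q),Q.mean(0),r)
    e=(np.r_[np.array(r[0])/1000,0]-s["position"])@np.array(s["tcp_rot"]);print("centre in tool axes mm",e*1000)
    w,v=np.linalg.eigh(np.cov(Q[:,:2].T));print("long dir",v[:,1])
for l in("tab","tray_top"):
    for r in bot.spot_in(l,"wrist")[:2]:print(l,r["conf"],world("wrist",r["at"],s))
E
python3 c.py
```

```text
[ 0.4762 -0.17    0.2226] [-32.3334  21.0583  98.992    0.017   59.9242 -84.6202]
229 [ 0.4753 -0.1756  0.0955] ((475.1188049316406, -175.16427612304688), (7.421988010406494, 26.101917266845703), 52.100341796875)
centre in tool axes mm [ -2.174   -4.8436 222.5573]
long dir [-0.8058  0.5921]
tab 0.92 [ 0.5311 -0.2096  0.0579]
tray_top 0.58 [ 0.5304 -0.2128  0.0583]
tray_top 0.17 [0.4233 0.0065 0.0345]
```

View pics/w1.png

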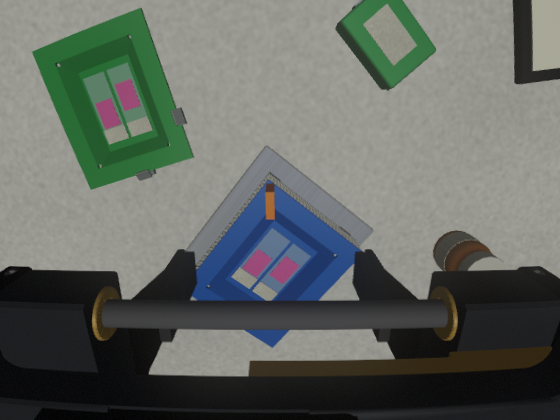

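The tab shows at about (270,203) in the wrist view, lined up with the closing direction. Both measurements agree to about 1 mm.

Emit:
{"api": "move_arm", "payload": {
  "increments": [
    {"xyz":[-2,-5,20],"roll":-0.01,"grip":60},
    {"xyz":[0,0,35],"roll":0,"grip":60},
    {"xyz":[0,0,35],"roll":0,"grip":60},
    {"xyz":[0,0,30],"roll":0,"grip":60},
    {"xyz":[0,0,20],"roll":0,"grip":60}
  ]
}}

```text
time_s: 4.03
position: [0.4732, -0.1708, 0.0804]
tcp_rot: [[-0.801, 0.599, -0.003], [0.599, 0.801, 0.002], [0.004, -0.0, -1.0]]
force: [0.3, 0.0, -0.3]
opening: 0.707
grasp_force: 0.0
```

Emit:
{"api": "move_arm", "payload": {
  "increments": [
    {"xyz":[0,0,13],"roll":0,"grip":60},
    {"xyz":[0,0,0],"roll":0,"grip":60},
    {"xyz":[0,0,0],"roll":0,"grip":20},
    {"xyz":[0,0,0],"roll":0,"grip":0},
    {"xyz":[0,0,0],"roll":0,"grip":0}
  ]
}}

```text
time_s: 4.45
position: [0.4755, -0.1734, 0.0708]
tcp_rot: [[-0.8, 0.6, 0.002], [0.6, 0.8, -0.001], [-0.003, 0.0, -1.0]]
force: [-0.5, -0.1, 0.5]
opening: 0.454
grasp_force: 0.0
```

Emit:
{"api": "move_arm", "payload": {
  "increments": [
    {"xyz":[0,0,0],"roll":0,"grip":0},
    {"xyz":[0,0,0],"roll":0,"grip":0},
    {"xyz":[0,0,0],"roll":0,"grip":0},
    {"xyz":[0,0,0],"roll":0,"grip":0},
    {"xyz":[0,0,0],"roll":0,"grip":0}
  ]
}}

```text
time_s: 4.87
position: [0.4746, -0.1736, 0.0698]
tcp_rot: [[-0.799, 0.601, 0.0], [0.601, 0.799, -0.0], [-0.0, 0.0, -1.0]]
force: [-0.3, 0.6, 1.9]
opening: 0.092
grasp_force: 30.0
```

Emit:
{"api": "move_arm", "payload": {
  "increments": [
    {"xyz":[-1,0,-4.5],"roll":0,"grip":0},
    {"xyz":[-1,0,-4.4],"roll":0,"grip":0},
    {"xyz":[-1.2,0,-4.4],"roll":0,"grip":0},
    {"xyz":[-1.2,0,-4.4],"roll":0,"grip":0},
    {"xyz":[-1.4,0,-4.3],"roll":0,"grip":0}
  ]
}}

```text
time_s: 5.28
position: [0.479, -0.1768, 0.0919]
tcp_rot: [[-0.799, 0.601, -0.001], [0.601, 0.799, 0.0], [0.001, -0.0, -1.0]]
force: [-0.6, 0.2, -2.2]
opening: 0.086
grasp_force: 30.0
```

Emit:
{"api": "move_arm", "payload": {
  "increments": [
    {"xyz":[-1.5,0,-4.3],"roll":0,"grip":0},
    {"xyz":[0,0,0],"roll":0,"grip":0},
    {"xyz":[0,0,0],"roll":0,"grip":0}
  ]
}}

```text
time_s: 5.53
position: [0.481, -0.1782, 0.0963]
tcp_rot: [[-0.799, 0.601, 0.002], [0.601, 0.799, -0.001], [-0.002, 0.0, -1.0]]
force: [-1.1, 0.6, -1.8]
opening: 0.09
grasp_force: 30.0
```

```bash
cat > t.py <<'E'
from h import *
import sys
def fit(P):
    rng=np.random.default_rng(0);best=None
    for _ in range(300):
        a,b,c=P[rng.choice(len(P),3,False)];n=np.cross(b-a,c-a);l=np.linalg.norm(n)
        if l<1e-4:continue
        n/=l;k=abs((P-a)@n)<.003
        if best is None or k.sum()>best.sum():best=k
    Q=P[best];c=Q.mean(0);n=np.linalg.svd(Q-c,full_matrices=False)[2][2];return c,n*np.sign(n[2]),Q
s=bot.read_state();print(s["time_s"],s["position"],s["grasp_force"],s["force"],s["moment"])
for cam in sys.argv[2:]:
    s=bot.read_state();im,d=bot.capture(cam);cv2.imwrite(f"pics/{sys.argv[1]}_{cam}.png",im[:,:,::-1])
    hsv=cv2.cvtColor(im,cv2.COLOR_RGB2HSV);b=(hsv[...,0]>100)&(hsv[...,0]<125)&(hsv[...,1]>110)&(hsv[...,2]>50)
    P=maskpts(cam,b,d,s);P=P[(P[:,2]>.03)&(P[:,0]>.3)&(P[:,0]<.75)&(np.linalg.norm(P[:,:2]-s["position"][:2],axis=1)<.24)]
    if len(P)<30:print(cam,"few",len(P));continue
    c,n,Q=fit(P);print(cam,len(P),len(Q),"centroid",c,"normal",n,"tilt",np.arccos(n[2]),"z range",np.percentile(Q[:,2],[1,99]))
    print(" rect",cv2.minAreaRect((Q[:,:2]*1000).astype(np.float32)))
E
python3 t.py p1 top side wrist
```

```text
5.5333 [ 0.481  -0.1782  0.0963] 29.999773954041302 [-1.0531  0.5987 -1.8119] [0.0843 0.1088 0.0714]
top 1763 963 centroid [ 0.5791 -0.2529  0.0873] normal [ 0.0018 -0.0075  1.    ] tilt 0.007705270526193766 z range [0.0843 0.0906]
 rect ((549.5682983398438, -233.555419921875), (128.47341918945312, 158.98451232910156), 13.970768928527832)
side 2664 1700 centroid [ 0.5479 -0.2417  0.0883] normal [ 0.0033 -0.0004  1.    ] tilt 0.0033152664811569744 z range [0.0849 0.0904]
 rect ((547.3562622070312, -233.43154907226562), (129.8719482421875, 159.88092041015625), 14.247573852539062)
wrist 527 453 centroid [ 0.5232 -0.1763  0.0841] normal [ 0.0556 -0.2041  0.9774] tilt 0.21316640750854124 z range [0.0728 0.0889]
 rect ((539.3170166015625, -191.93011474609375), (130.70175170898438, 76.39695739746094), 13.888553619384766)
```

View pics/p1_side.png

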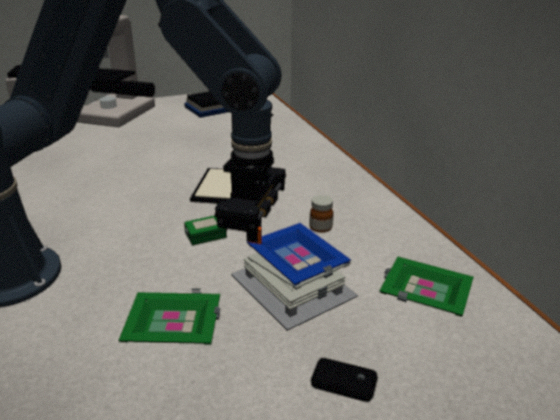

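Run:
```python
import cv2
i=cv2.imread("pics/p1_side.png")[215:335,220:370];cv2.imwrite("pics/crop1.png",cv2.resize(i,(750,600),interpolation=cv2.INTER_CUBIC))
```

```text
(no output)
```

View pics/crop1.png

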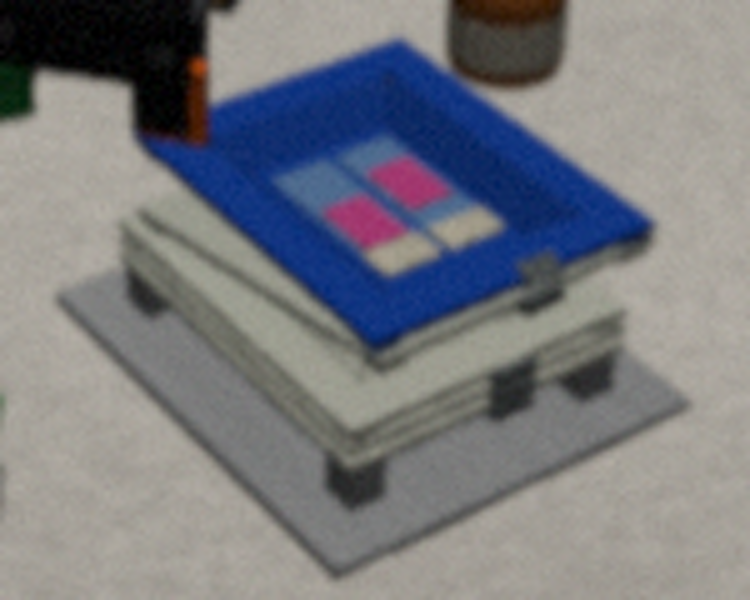

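The crop shows the blue tray still level in the grip. The white tray's far corner has come up with it at (370,360), because the pads hold the tab too rigidly for it to turn. I'll set it straight back down and retry with a grip that lets the tab pivot.

Emit:
{"api": "move_arm", "payload": {
  "increments": [
    {"xyz":[1.5,0,4.3],"roll":0,"grip":0},
    {"xyz":[1.4,0,4.3],"roll":0,"grip":0},
    {"xyz":[1.2,0,4.4],"roll":0,"grip":0},
    {"xyz":[1.2,0,4.4],"roll":0,"grip":0},
    {"xyz":[1,0,4.4],"roll":0,"grip":0}
  ]
}}

```text
time_s: 6.1
position: [0.4756, -0.1741, 0.0737]
tcp_rot: [[-0.8, 0.601, 0.001], [0.601, 0.8, -0.001], [-0.001, -0.0, -1.0]]
force: [0.6, 1.3, 3.8]
opening: 0.093
grasp_force: 30.0
```

Emit:
{"api": "move_arm", "payload": {
  "increments": [
    {"xyz":[1,0,4.5],"roll":0,"grip":0},
    {"xyz":[0,0,0],"roll":0,"grip":0},
    {"xyz":[0,0,0],"roll":0,"grip":0}
  ]
}}

```text
time_s: 6.35
position: [0.4757, -0.1745, 0.0699]
tcp_rot: [[-0.799, 0.601, 0.003], [0.601, 0.799, -0.002], [-0.003, -0.0, -1.0]]
force: [0.4, -1.9, 2.8]
opening: 0.09
grasp_force: 30.0
```

```bash
python3 t.py p2 top side
python3 - <<'E'
import cv2
i=cv2.imread("pics/p2_side.png")[215:335,220:370];cv2.imwrite("pics/crop2.png",cv2.resize(i,(750,600),interpolation=cv2.INTER_CUBIC))
E
```

```text
6.35 [ 0.4757 -0.1745  0.0699] 30.000583226792514 [ 0.4045 -1.8752  2.7668] [-0.4071 -0.1422 -0.0194]
top 1813 969 centroid [ 0.5721 -0.25    0.0689] normal [-0.0468  0.0346  0.9983] tilt 0.05824329320964936 z range [0.0635 0.0738]
 rect ((545.033447265625, -230.50439453125), (127.73780059814453, 159.20108032226562), 13.7080659866333)
side 2644 1699 centroid [ 0.5431 -0.2406  0.0684] normal [-0.0464  0.0366  0.9983] tilt 0.0591318642786434 z range [0.0617 0.0743]
 rect ((543.3661499023438, -230.21023559570312), (131.3326873779297, 160.18263244628906), 14.054313659667969)
```

View pics/crop2.png

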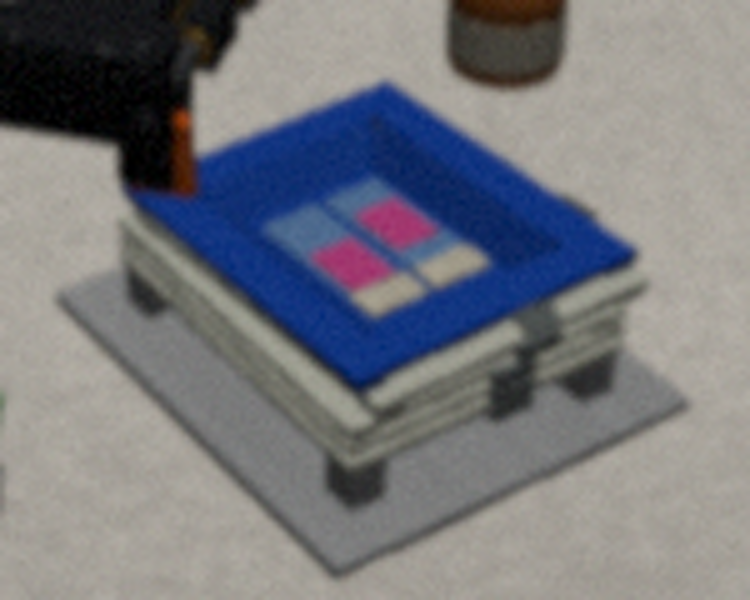

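The crop shows the tray back on the stack, but with the blue and white far corners still about 1 cm high. I'll open the jaws so the trays can settle.

Emit:
{"api": "move_arm", "payload": {
  "increments": [
    {"xyz":[0,0,0],"roll":0,"grip":25},
    {"xyz":[0,0,0],"roll":0,"grip":25},
    {"xyz":[0,0,0],"roll":0,"grip":25},
    {"xyz":[0,0,0],"roll":0,"grip":25},
    {"xyz":[0,0,0],"roll":0,"grip":25}
  ]
}}

```text
time_s: 6.87
position: [0.4742, -0.1731, 0.0693]
tcp_rot: [[-0.799, 0.601, -0.001], [0.601, 0.799, 0.001], [0.001, -0.0, -1.0]]
force: [-0.0, -0.3, -0.9]
opening: 0.246
grasp_force: 0.0
```

```bash
python3 t.py p3 top side
python3 - <<'E'
import cv2
i=cv2.imread("pics/p3_side.png")[215:335,220:370];cv2.imwrite("pics/crop3.png",cv2.resize(i,(750,600),interpolation=cv2.INTER_CUBIC))
E
```

```text
6.8667 [ 0.4742 -0.1731  0.0693] 0.0 [-0.0276 -0.3273 -0.9377] [-0.0297  0.0024 -0.0106]
top 1826 986 centroid [ 0.5719 -0.2495  0.0647] normal [0.0013 0.0179 0.9998] tilt 0.01799604686001837 z range [0.0607 0.0684]
 rect ((545.2890014648438, -230.77642822265625), (129.18386840820312, 158.635498046875), 14.922992706298828)
side 2570 1665 centroid [ 0.5447 -0.2394  0.066 ] normal [0.0015 0.0279 0.9996] tilt 0.027977859099031412 z range [0.0611 0.0694]
 rect ((543.6943969726562, -229.63375854492188), (132.10536193847656, 163.10430908203125), 14.63205623626709)
```

View pics/crop3.png

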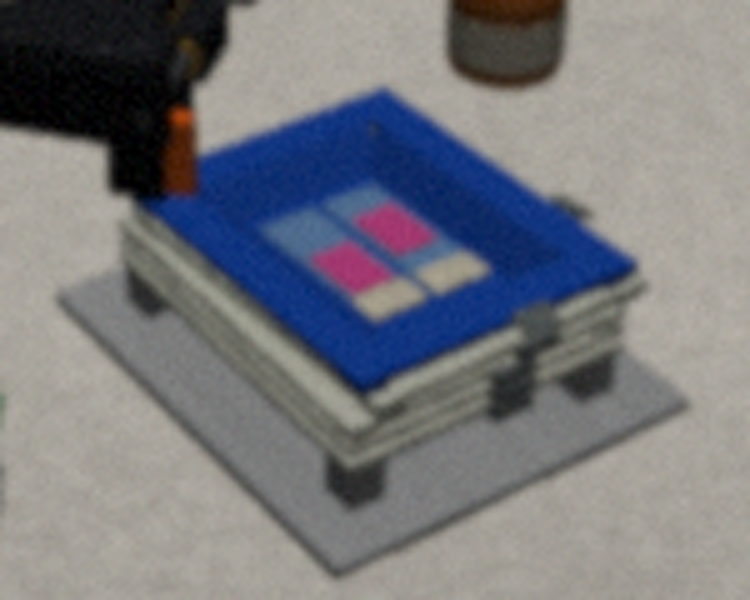

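The blue tray is now nearly level. The −y side is still about 6 mm high, so the white tray is cocked about 1° in the stack. I'll press it home on the far-corner rim with closed fingers.

Emit:
{"api": "move_arm", "payload": {
  "increments": [
    {"xyz":[0,0,-20],"roll":0,"grip":25},
    {"xyz":[0,0,-30],"roll":0,"grip":0},
    {"xyz":[0,0,-20],"roll":0,"grip":0},
    {"xyz":[-33,-1.6,0],"roll":0,"grip":0},
    {"xyz":[-35,-1.7,0],"roll":0,"grip":0}
  ]
}}

```text
time_s: 7.38
position: [0.5265, -0.2161, 0.1413]
tcp_rot: [[-0.8, 0.6, 0.0], [0.6, 0.8, 0.0], [-0.0, 0.0, -1.0]]
force: [0.8, -0.7, 0.8]
opening: 0.048
grasp_force: 0.0
```

Emit:
{"api": "move_arm", "payload": {
  "increments": [
    {"xyz":[-35,-1.7,0],"roll":0,"grip":0},
    {"xyz":[-35,-1.7,0],"roll":0,"grip":0},
    {"xyz":[-35,-1.7,10],"roll":0,"grip":0},
    {"xyz":[0,0,30],"roll":0,"grip":0},
    {"xyz":[0,0,15],"roll":0,"grip":0}
  ]
}}

```text
time_s: 7.8
position: [0.6087, -0.2855, 0.0824]
tcp_rot: [[-0.799, 0.602, 0.0], [0.602, 0.799, -0.0], [-0.0, -0.0, -1.0]]
force: [-1.9, 0.6, -0.1]
opening: 0.007
grasp_force: 0.0
```

Emit:
{"api": "move_arm", "payload": {
  "increments": [
    {"xyz":[0,0,8],"roll":0,"grip":0},
    {"xyz":[0,0,0],"roll":0,"grip":0}
  ]
}}

```text
time_s: 7.97
position: [0.606, -0.2829, 0.0738]
tcp_rot: [[-0.799, 0.601, -0.005], [0.601, 0.799, 0.003], [0.006, -0.0, -1.0]]
force: [0.2, 0.0, -0.6]
opening: 0.007
grasp_force: 0.0
```

Emit:
{"api": "move_arm", "payload": {
  "increments": [
    {"xyz":[0,0,3],"roll":0,"grip":0},
    {"xyz":[0,0,2.5],"roll":0,"grip":0},
    {"xyz":[0,0,2],"roll":0,"grip":0}
  ]
}}

```text
time_s: 8.22
position: [0.6084, -0.2844, 0.0703]
tcp_rot: [[-0.799, 0.601, 0.002], [0.601, 0.799, -0.001], [-0.002, 0.0, -1.0]]
force: [-0.1, 0.5, 0.1]
opening: 0.005
grasp_force: 0.0
```

Emit:
{"api": "move_arm", "payload": {
  "increments": [
    {"xyz":[0,0,2],"roll":0,"grip":0},
    {"xyz":[0,0,1.5],"roll":0,"grip":0},
    {"xyz":[0,0,0],"roll":0,"grip":0}
  ]
}}

```text
time_s: 8.47
position: [0.608, -0.2843, 0.0661]
tcp_rot: [[-0.799, 0.601, 0.001], [0.601, 0.799, -0.001], [-0.001, -0.0, -1.0]]
force: [-0.7, -0.4, 1.4]
opening: 0.009
grasp_force: 0.6
```

Emit:
{"api": "move_arm", "payload": {
  "increments": [
    {"xyz":[0,0,2],"roll":0,"grip":0},
    {"xyz":[0,0,2],"roll":0,"grip":0},
    {"xyz":[0,0,0],"roll":0,"grip":0}
  ]
}}

```text
time_s: 8.72
position: [0.6088, -0.2855, 0.0639]
tcp_rot: [[-0.799, 0.601, 0.002], [0.601, 0.799, -0.003], [-0.004, -0.001, -1.0]]
force: [-2.3, -0.2, 9.9]
opening: 0.004
grasp_force: 4.9
```

```bash
python3 t.py p4 top side
```

```text
8.7167 [ 0.6088 -0.2855  0.0639] 4.94022983169998 [-2.2752 -0.187   9.8547] [-0.0668  0.4087  0.0572]
top 733 423 centroid [ 0.5703 -0.1734  0.0686] normal [ 0.0474 -0.0542  0.9974] tilt 0.07207751792865924 z range [0.063  0.0734]
 rect ((561.5576782226562, -190.68896484375), (77.24309539794922, 87.33182525634766), 14.05527400970459)
side 2296 1375 centroid [ 0.5286 -0.2402  0.0693] normal [ 0.0541 -0.0367  0.9979] tilt 0.06544084636154636 z range [0.0619 0.0754]
 rect ((543.3836059570312, -231.42990112304688), (130.60821533203125, 160.97406005859375), 14.866052627563477)
```

Emit:
{"api": "move_arm", "payload": {
  "increments": [
    {"xyz":[0,0,-20],"roll":0,"grip":0},
    {"xyz":[0,0,-35],"roll":0,"grip":0},
    {"xyz":[35,0,-10],"roll":0,"grip":0},
    {"xyz":[0,0,0],"roll":0,"grip":0}
  ]
}}

```text
time_s: 9.15
position: [0.5762, -0.2597, 0.1289]
tcp_rot: [[-0.8, 0.601, -0.003], [0.601, 0.8, 0.003], [0.004, 0.0, -1.0]]
force: [-1.1, 1.3, -0.8]
opening: 0.01
grasp_force: 0.0
```

```bash
python3 t.py p5 top side wrist
python3 - <<'E'
import cv2,numpy as np
i=cv2.imread("pics/p5_side.png")[235:325,235:370];a=cv2.resize(i,(800,533),interpolation=cv2.INTER_CUBIC)
cv2.imwrite("pics/crop5.png",a)
E
```

```text
9.15 [ 0.5762 -0.2597  0.1289] 0.0 [-1.1126  1.2614 -0.8251] [ 0.0484  0.1149 -0.0113]
top 690 397 centroid [ 0.5664 -0.1705  0.0619] normal [0.0083 0.0344 0.9994] tilt 0.03543675436753594 z range [0.0586 0.0653]
 rect ((564.7938232421875, -220.07489013671875), (89.30580139160156, 152.09217834472656), 17.12470054626465)
side 2609 1678 centroid [ 0.5428 -0.2389  0.0652] normal [0.0032 0.0223 0.9997] tilt 0.0225797420815683 z range [0.0605 0.0685]
 rect ((543.26513671875, -229.52932739257812), (131.61746215820312, 161.36094665527344), 14.193920135498047)
wrist 33415 21916 centroid [ 0.5373 -0.2225  0.0636] normal [0.0057 0.0195 0.9998] tilt 0.020367698632084933 z range [0.0601 0.0667]
 rect ((545.1714477539062, -229.58616638183594), (130.50836181640625, 160.68743896484375), 14.437310218811035)
```

View pics/crop5.png

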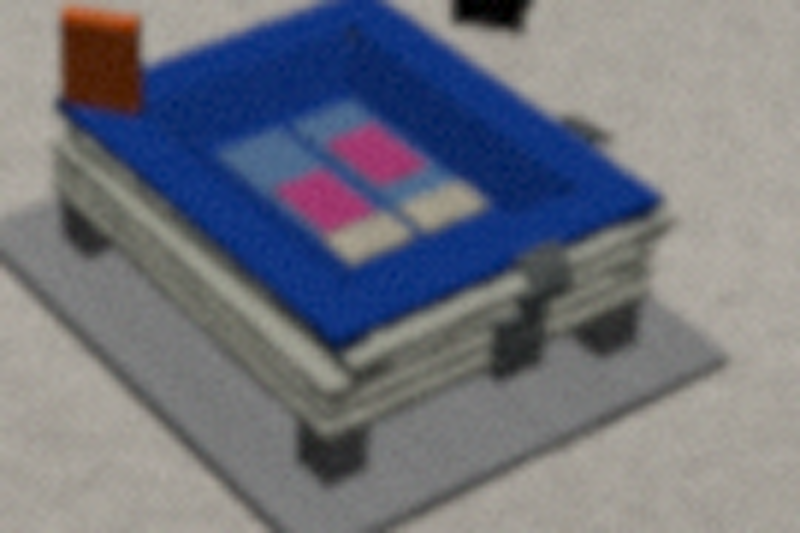

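The white tray sits a few millimetres high, which fits the ~3 mm that my move dragged it toward the far corner, up the 45° walls. I'll take the tab again, test whether a lighter grip is possible, and ease it back.

Emit:
{"api": "move_arm", "payload": {
  "increments": [
    {"xyz":[32,1.8,-5],"roll":0,"grip":40},
    {"xyz":[32,1.8,0],"roll":0,"grip":40},
    {"xyz":[32,1.7,0],"roll":0,"grip":40},
    {"xyz":[32,1.7,0],"roll":0,"grip":40},
    {"xyz":[0,0,0],"roll":0,"grip":40}
  ]
}}

```text
time_s: 9.72
position: [0.4752, -0.1753, 0.1299]
tcp_rot: [[-0.8, 0.6, -0.01], [0.6, 0.8, 0.007], [0.013, -0.001, -1.0]]
force: [-0.5, 1.2, -0.2]
opening: 0.299
grasp_force: 0.0
```

Emit:
{"api": "move_arm", "payload": {
  "increments": [
    {"xyz":[0,0,25],"roll":0,"grip":40},
    {"xyz":[0,0,25],"roll":0,"grip":25},
    {"xyz":[0,0,12],"roll":0,"grip":15},
    {"xyz":[0,0,0],"roll":0,"grip":9},
    {"xyz":[0,0,0],"roll":0,"grip":9}
  ]
}}

```text
time_s: 10.13
position: [0.4821, -0.181, 0.0685]
tcp_rot: [[-0.799, 0.601, -0.001], [0.601, 0.799, 0.001], [0.001, -0.0, -1.0]]
force: [0.1, -0.7, 0.4]
opening: 0.18
grasp_force: 0.0
```

Emit:
{"api": "move_arm", "payload": {
  "increments": [
    {"xyz":[0,0,0],"roll":0,"grip":9},
    {"xyz":[0,0,0],"roll":0,"grip":8.9},
    {"xyz":[0,0,0],"roll":0,"grip":8.9}
  ]
}}

```text
time_s: 10.38
position: [0.4826, -0.1811, 0.0704]
tcp_rot: [[-0.799, 0.601, 0.002], [0.601, 0.799, -0.001], [-0.002, 0.0, -1.0]]
force: [0.4, -0.3, -0.8]
opening: 0.097
grasp_force: 0.7
```

Emit:
{"api": "move_arm", "payload": {
  "increments": [
    {"xyz":[0,0,0],"roll":0,"grip":8.5},
    {"xyz":[0,0,0],"roll":0,"grip":8.5}
  ]
}}

```text
time_s: 10.55
position: [0.4825, -0.1809, 0.0703]
tcp_rot: [[-0.799, 0.601, 0.002], [0.601, 0.799, -0.001], [-0.002, 0.0, -1.0]]
force: [0.4, 0.1, 0.7]
opening: 0.088
grasp_force: 19.1
```

Grip force follows the commanded opening: about 1 N at 8.9 % and 19 N at 8.5 %, so I can grip lightly enough to pivot. I'll nudge the trays back first.

Emit:
{"api": "move_arm", "payload": {
  "increments": [
    {"xyz":[2,0,0],"roll":0,"grip":8.3},
    {"xyz":[2,0,0],"roll":0,"grip":8.3},
    {"xyz":[2,0,1],"roll":0,"grip":8.3},
    {"xyz":[0,0,1],"roll":0,"grip":8.3}
  ]
}}

```text
time_s: 10.88
position: [0.4787, -0.1782, 0.0693]
tcp_rot: [[-0.799, 0.601, 0.005], [0.601, 0.799, -0.003], [-0.006, 0.0, -1.0]]
force: [-0.6, 0.2, 21.5]
opening: 0.092
grasp_force: 24.6
```

Emit:
{"api": "move_arm", "payload": {
  "increments": [
    {"xyz":[0,0,0],"roll":0,"grip":12},
    {"xyz":[0,0,0],"roll":0,"grip":12},
    {"xyz":[0,0,0],"roll":0,"grip":12}
  ]
}}

```text
time_s: 11.13
position: [0.4761, -0.1764, 0.0673]
tcp_rot: [[-0.799, 0.601, -0.001], [0.601, 0.799, 0.001], [0.002, -0.0, -1.0]]
force: [-0.0, 0.3, -0.3]
opening: 0.113
grasp_force: 0.0
```

```bash
python3 t.py p6 top side
```

```text
11.1333 [ 0.4761 -0.1764  0.0673] 0.0 [-0.0211  0.3053 -0.2867] [-0.0352  0.0355 -0.0075]
top 1651 868 centroid [ 0.571  -0.2488  0.061 ] normal [0.0057 0.0008 1.    ] tilt 0.005712594359483376 z range [0.0578 0.064 ]
 rect ((541.4898071289062, -228.05087280273438), (127.29301452636719, 159.43234252929688), 14.766889572143555)
side 2692 1681 centroid [ 0.5391 -0.2376  0.063 ] normal [ 0.0022 -0.0033  1.    ] tilt 0.0039677783644437355 z range [0.0604 0.0656]
 rect ((539.2034301757812, -228.61289978027344), (131.03433227539062, 161.6119842529297), 14.935304641723633)
```

The trays are seated again: level, with the rim at about 62 mm. Next is a light grip, then peeling along the arc.

Emit:
{"api": "move_arm", "payload": {
  "increments": [
    {"xyz":[1,0,-3],"roll":0,"grip":9.2},
    {"xyz":[0,0,0],"roll":0,"grip":8.8},
    {"xyz":[0,0,0],"roll":0,"grip":8.8},
    {"xyz":[0,0,0],"roll":0,"grip":8.8}
  ]
}}

```text
time_s: 11.57
position: [0.4761, -0.1762, 0.0705]
tcp_rot: [[-0.799, 0.601, -0.0], [0.601, 0.799, 0.0], [0.0, 0.0, -1.0]]
force: [1.3, 0.1, -0.6]
opening: 0.093
grasp_force: 10.7
```

Emit:
{"api": "move_arm", "payload": {
  "increments": [
    {"xyz":[0,0,0],"roll":0,"grip":8.8},
    {"xyz":[0,0,0],"roll":0,"grip":8.8}
  ]
}}

```text
time_s: 11.73
position: [0.4762, -0.1762, 0.0705]
tcp_rot: [[-0.799, 0.601, 0.0], [0.601, 0.799, 0.0], [0.0, 0.0, -1.0]]
force: [0.6, 1.3, -0.4]
opening: 0.091
grasp_force: 11.4
```

Emit:
{"api": "move_arm", "payload": {
  "increments": [
    {"xyz":[0,0,0],"roll":0,"grip":8.93},
    {"xyz":[-1,0,-4.5],"roll":0,"grip":8.93},
    {"xyz":[-1,0,-4.4],"roll":0,"grip":8.93},
    {"xyz":[-1,0,-4.4],"roll":0,"grip":8.93},
    {"xyz":[0,0,0],"roll":0,"grip":8.93}
  ]
}}

```text
time_s: 12.15
position: [0.4785, -0.1782, 0.0847]
tcp_rot: [[-0.799, 0.601, 0.0], [0.601, 0.799, -0.0], [-0.0, -0.0, -1.0]]
force: [-2.1, 1.6, -0.2]
opening: 0.092
grasp_force: 7.5
```

```bash
python3 t.py p7 side top
```

```text
12.15 [ 0.4785 -0.1782  0.0847] 7.483120997494552 [-2.0883  1.6272 -0.2038] [0.1974 0.1843 0.007 ]
side 2738 1738 centroid [ 0.5401 -0.239   0.0699] normal [ 0.0656 -0.0489  0.9966] tilt 0.08195303111686662 z range [0.0622 0.078 ]
 rect ((540.0734252929688, -229.8416748046875), (131.34750366210938, 160.12545776367188), 14.71607780456543)
top 1601 836 centroid [ 0.574  -0.2515  0.0659] normal [ 0.0655 -0.0598  0.9961] tilt 0.08877836854130507 z range [0.0597 0.0736]
 rect ((542.24169921875, -230.36654663085938), (128.81790161132812, 158.6117401123047), 14.348946571350098)
```

The tray is pivoting properly: tilt 0.08 rad with the far corner still at 62 mm.

Emit:
{"api": "move_arm", "payload": {
  "increments": [
    {"xyz":[-1,0,-4.4],"roll":0,"grip":8.93},
    {"xyz":[-1.2,0,-4.3],"roll":0,"grip":8.93},
    {"xyz":[-1.3,0,-4.3],"roll":0,"grip":8.93},
    {"xyz":[-1.4,0,-4.3],"roll":0,"grip":8.93},
    {"xyz":[0,0,0],"roll":0,"grip":8.93}
  ]
}}

```text
time_s: 12.67
position: [0.4826, -0.1812, 0.102]
tcp_rot: [[-0.799, 0.601, 0.0], [0.601, 0.799, -0.0], [-0.0, 0.0, -1.0]]
force: [-2.2, 1.2, -0.0]
opening: 0.087
grasp_force: 7.5
```

```bash
python3 t.py p8 side
```

```text
12.6667 [ 0.4826 -0.1812  0.102 ] 7.493100376159418 [-2.2245  1.2074 -0.0154] [ 0.1244  0.3394 -0.0987]
side 2806 1762 centroid [ 0.5416 -0.2406  0.0788] normal [ 0.1432 -0.1061  0.984 ] tilt 0.1791725968544043 z range [0.0632 0.0958]
 rect ((541.8385009765625, -231.22933959960938), (130.42642211914062, 160.25892639160156), 13.650894165039062)
```

Emit:
{"api": "move_arm", "payload": {
  "increments": [
    {"xyz":[-1.5,0,-4.2],"roll":0,"grip":8.93},
    {"xyz":[-1.6,0,-4.2],"roll":0,"grip":8.93},
    {"xyz":[-1.7,0,-4.1],"roll":0,"grip":8.93},
    {"xyz":[-1.8,0,-4.1],"roll":0,"grip":8.93},
    {"xyz":[0,0,0],"roll":0,"grip":8.93}
  ]
}}

```text
time_s: 13.13
position: [0.4888, -0.1857, 0.1188]
tcp_rot: [[-0.799, 0.601, 0.002], [0.601, 0.799, -0.001], [-0.003, 0.0, -1.0]]
force: [-0.7, 1.9, -0.6]
opening: 0.09
grasp_force: 7.5
```

```bash
python3 t.py p9 side
```

```text
13.1333 [ 0.4888 -0.1857  0.1188] 7.4754119192948565 [-0.7267  1.8779 -0.6342] [0.2219 0.2177 0.0003]
side 2833 1801 centroid [ 0.5445 -0.2411  0.0877] normal [ 0.215  -0.1599  0.9634] tilt 0.27128244618975356 z range [0.0644 0.1124]
 rect ((544.1879272460938, -232.6822967529297), (128.22207641601562, 160.5885467529297), 13.027778625488281)
```

Emit:
{"api": "move_arm", "payload": {
  "increments": [
    {"xyz":[-1.9,0,-4],"roll":0,"grip":8.93},
    {"xyz":[-1,0,-2],"roll":0,"grip":8.93},
    {"xyz":[0,0,0],"roll":0,"grip":8},
    {"xyz":[0,0,0],"roll":0,"grip":0},
    {"xyz":[0,0,0],"roll":0,"grip":0}
  ]
}}

```text
time_s: 13.6
position: [0.4901, -0.1867, 0.1237]
tcp_rot: [[-0.799, 0.601, 0.0], [0.601, 0.799, 0.0], [-0.0, 0.0, -1.0]]
force: [0.5, 1.4, -0.0]
opening: 0.088
grasp_force: 30.0
```

Emit:
{"api": "move_arm", "payload": {
  "increments": [
    {"xyz":[0,0,-3],"roll":0,"grip":0},
    {"xyz":[0,0,-3],"roll":0,"grip":0},
    {"xyz":[0,0,0],"roll":0,"grip":0}
  ]
}}

```text
time_s: 13.85
position: [0.4908, -0.1876, 0.1304]
tcp_rot: [[-0.799, 0.601, 0.002], [0.601, 0.799, -0.002], [-0.003, -0.0, -1.0]]
force: [0.1, 0.6, -0.8]
opening: 0.091
grasp_force: 30.0
```

```bash
python3 t.py p10 side;python3 - <<'E'
import cv2,numpy as np
i=cv2.imread("pics/p10_side.png")[215:335,220:370];cv2.imwrite("pics/crop10.png",cv2.resize(i,(750,600),interpolation=cv2.INTER_CUBIC))
E
```

```text
13.85 [ 0.4908 -0.1876  0.1304] 29.999871840700507 [ 0.0579  0.6348 -0.7912] [ 0.0359  0.0563 -0.0287]
side 2852 1812 centroid [ 0.5454 -0.2425  0.0969] normal [ 0.2395 -0.1779  0.9545] tilt 0.30298189462072256 z range [0.0711 0.1251]
 rect ((545.875, -233.79197692871094), (129.86581420898438, 159.239013671875), 13.307016372680664)
```

View pics/crop10.png

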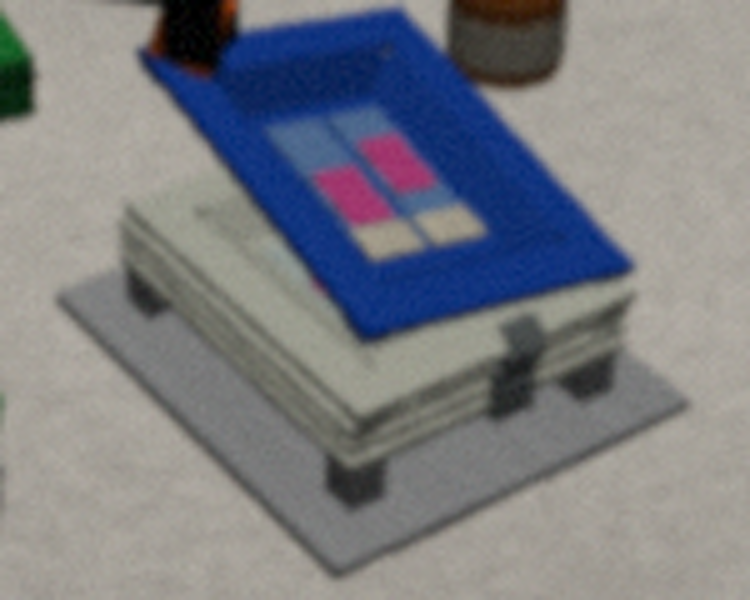

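The blue tray is free at 0.30 rad with its far corner up around (370,335). The white tray lies flat in the stack, with its clip at (520,330). Now the lift.

Emit:
{"api": "move_arm", "payload": {
  "increments": [
    {"xyz":[0,0,-8],"roll":0,"grip":0},
    {"xyz":[0,0,-14],"roll":0,"grip":0},
    {"xyz":[0,0,-18],"roll":0,"grip":0},
    {"xyz":[0,0,-18],"roll":0,"grip":0},
    {"xyz":[0,0,-12],"roll":0,"grip":0}
  ]
}}

```text
time_s: 14.32
position: [0.4907, -0.1873, 0.2018]
tcp_rot: [[-0.799, 0.601, 0.002], [0.601, 0.799, -0.002], [-0.003, 0.0, -1.0]]
force: [-0.8, -0.8, -0.5]
opening: 0.093
grasp_force: 30.0
```

Emit:
{"api": "move_arm", "payload": {
  "increments": [
    {"xyz":[0,0,-6],"roll":0,"grip":0},
    {"xyz":[0,0,0],"roll":0,"grip":0}
  ]
}}

```text
time_s: 14.48
position: [0.4909, -0.1874, 0.2075]
tcp_rot: [[-0.799, 0.601, 0.003], [0.601, 0.799, -0.002], [-0.004, 0.0, -1.0]]
force: [0.7, 0.4, -0.0]
opening: 0.089
grasp_force: 30.0
```

```bash
python3 t.py p11 side
```

```text
14.4833 [ 0.4909 -0.1874  0.2075] 29.999752901494503 [ 0.6628  0.4158 -0.0357] [-0.0024  0.0527  0.0288]
side 2832 1828 centroid [ 0.5453 -0.2425  0.1741] normal [ 0.2392 -0.1743  0.9552] tilt 0.30047897005162205 z range [0.1484 0.2015]
 rect ((545.4080200195312, -234.32220458984375), (131.26084899902344, 157.52938842773438), 14.187934875488281)
```

The tilt is holding. Carrying it over to the panel.

Emit:
{"api": "move_arm", "payload": {
  "increments": [
    {"xyz":[4,5,0],"roll":0,"grip":0},
    {"xyz":[8,10,0],"roll":0,"grip":0},
    {"xyz":[12,15,0],"roll":0,"grip":0},
    {"xyz":[15,18,0],"roll":0,"grip":0},
    {"xyz":[15,18,0],"roll":0,"grip":0}
  ]
}}

```text
time_s: 14.95
position: [0.4855, -0.0996, 0.2047]
tcp_rot: [[-0.799, 0.602, -0.002], [0.602, 0.799, 0.002], [0.003, -0.0, -1.0]]
force: [0.8, 0.4, -0.7]
opening: 0.088
grasp_force: 30.0
```

Emit:
{"api": "move_arm", "payload": {
  "increments": [
    {"xyz":[15,18.5,0],"roll":0,"grip":0},
    {"xyz":[15,18.5,0],"roll":0,"grip":0},
    {"xyz":[15,18.5,0],"roll":0,"grip":0},
    {"xyz":[15,18.5,0],"roll":0,"grip":0},
    {"xyz":[15,18.5,0],"roll":0,"grip":0}
  ]
}}

```text
time_s: 15.37
position: [0.4807, 0.0198, 0.2048]
tcp_rot: [[-0.799, 0.601, -0.003], [0.601, 0.799, 0.001], [0.003, -0.001, -1.0]]
force: [-0.3, 0.5, -1.9]
opening: 0.086
grasp_force: 30.0
```

Emit:
{"api": "move_arm", "payload": {
  "increments": [
    {"xyz":[15,18.5,0],"roll":0,"grip":0},
    {"xyz":[15,18.5,0],"roll":0,"grip":0},
    {"xyz":[15,18.5,0],"roll":0,"grip":0},
    {"xyz":[15,18.5,0],"roll":0,"grip":0},
    {"xyz":[15,18.5,0],"roll":0,"grip":0}
  ]
}}

```text
time_s: 15.78
position: [0.4761, 0.1385, 0.2048]
tcp_rot: [[-0.799, 0.601, -0.003], [0.601, 0.799, 0.0], [0.002, -0.001, -1.0]]
force: [-0.5, -1.0, -0.9]
opening: 0.087
grasp_force: 30.0
```

Emit:
{"api": "move_arm", "payload": {
  "increments": [
    {"xyz":[15,18.5,0],"roll":0,"grip":0},
    {"xyz":[15,18.5,0],"roll":0,"grip":0},
    {"xyz":[15,18.5,0],"roll":0,"grip":0},
    {"xyz":[15,18.5,0],"roll":0,"grip":0},
    {"xyz":[11,13.5,0],"roll":0,"grip":0}
  ]
}}

```text
time_s: 16.2
position: [0.4717, 0.2515, 0.2047]
tcp_rot: [[-0.8, 0.6, -0.003], [0.6, 0.8, 0.0], [0.002, -0.001, -1.0]]
force: [0.1, -1.1, -1.0]
opening: 0.085
grasp_force: 30.0
```

Emit:
{"api": "move_arm", "payload": {
  "increments": [
    {"xyz":[7,8.5,0],"roll":0,"grip":0},
    {"xyz":[3,4,0],"roll":0,"grip":0},
    {"xyz":[0,0,0],"roll":0,"grip":0},
    {"xyz":[0,0,0],"roll":0,"grip":0}
  ]
}}

```text
time_s: 16.53
position: [0.4727, 0.2646, 0.2053]
tcp_rot: [[-0.799, 0.601, -0.001], [0.601, 0.799, -0.001], [0.0, -0.001, -1.0]]
force: [0.8, 0.0, -0.7]
opening: 0.088
grasp_force: 30.0
```

```bash
python3 t.py p12 side top
```

```text
16.5333 [0.4727 0.2646 0.2053] 29.999823309481144 [ 0.7937  0.0061 -0.6924] [-0.0395  0.0463 -0.0335]
side 1157 759 centroid [0.5282 0.2154 0.1715] normal [ 0.2448 -0.1786  0.953 ] tilt 0.3079007963012436 z range [0.1451 0.1988]
 rect ((527.2413940429688, 217.63323974609375), (130.11514282226562, 158.4273681640625), 13.485124588012695)
top 2996 1622 centroid [0.5415 0.209  0.167 ] normal [ 0.2333 -0.1802  0.9556] tilt 0.29926213472146584 z range [0.1441 0.1888]
 rect ((529.5598754882812, 218.096435546875), (128.1292724609375, 157.57321166992188), 13.040201187133789)
```

Emit:
{"api": "move_arm", "payload": {
  "increments": [
    {"xyz":[3,5,7],"roll":0,"grip":0},
    {"xyz":[3,5,10],"roll":0,"grip":0},
    {"xyz":[3,5,10],"roll":0,"grip":0},
    {"xyz":[0,0,6],"roll":0,"grip":0},
    {"xyz":[0,0,0],"roll":0,"grip":0}
  ]
}}

```text
time_s: 17.05
position: [0.4737, 0.2822, 0.1704]
tcp_rot: [[-0.8, 0.601, -0.004], [0.601, 0.8, -0.002], [0.002, -0.004, -1.0]]
force: [-0.5, -0.3, -0.5]
opening: 0.086
grasp_force: 30.0
```

Emit:
{"api": "move_arm", "payload": {
  "increments": [
    {"xyz":[0,0,0],"roll":0,"grip":0},
    {"xyz":[0,0,0],"roll":0,"grip":0},
    {"xyz":[0,0,0],"roll":0,"grip":0}
  ]
}}

```text
time_s: 17.3
position: [0.4753, 0.2824, 0.173]
tcp_rot: [[-0.799, 0.601, 0.001], [0.601, 0.799, 0.0], [-0.0, 0.001, -1.0]]
force: [-0.2, 0.2, -0.6]
opening: 0.086
grasp_force: 30.0
```

```bash
python3 t.py p13 side top
```

```text
17.3 [0.4753 0.2824 0.173 ] 29.999826927669346 [-0.1607  0.2054 -0.6368] [0.0064 0.0097 0.0102]
side 1127 717 centroid [0.5312 0.2325 0.1388] normal [ 0.2441 -0.1766  0.9536] tilt 0.3059722341248114 z range [0.1123 0.1661]
 rect ((528.744140625, 236.74517822265625), (128.0277862548828, 161.60438537597656), 12.930322647094727)
top 2867 1535 centroid [0.5433 0.2271 0.1351] normal [ 0.24   -0.1858  0.9528] tilt 0.3083535011042247 z range [0.1115 0.1574]
 rect ((532.7291259765625, 236.18319702148438), (129.32257080078125, 156.46270751953125), 13.912738800048828)
```

View pics/p13_side.png

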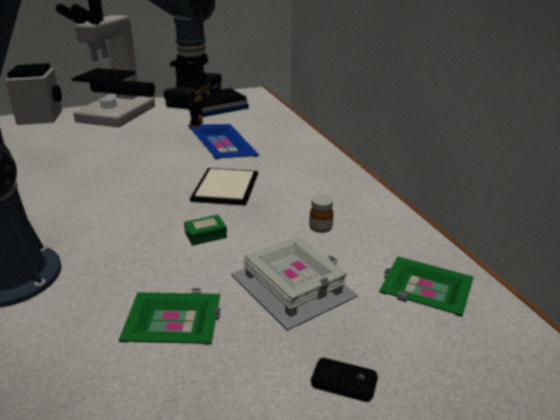

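The blue tray is held over the panel at (225,140). In this oblique view it looks farther back only because it's raised. The slides are in it, and the white tray is seated in the stack at (297,270). The jar, box and mouse haven't moved. Tilt is 0.31 rad, under the 0.35 limit and steady, so I'm handing in.

```bash
python3 -c "
from rig import bot
print(bot.hand_in())"
```

```text
the job is handed in; nothing more can be done
None
```

I peeled off the blue tray on the second try and handed in with it held by its tab, centred over the panel about 12 cm up and at 0.31 rad (limit 0.35); my first lift briefly raised the white tray's far corner about 2–3 cm (its centre by roughly half that, by eye), but I reseated it, and hand-in returned no verdict.

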